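# Load a hanging specimen plate into the plate imager

### The arm

A 7-joint arm with a two-finger parallel gripper is mounted at the origin on the work surface. World frame = base frame: x ahead of the robot, y to its left, z up, the work surface at z = 0. Lengths are in m, angles in rad, forces in N, time in s.
With the tool pointing down it reaches from about 0.4 to 0.85 m from the base axis. Payload 10.4 kg.
Tool frame: the origin (TCP) lies between the finger pads; the fingertips stand manip.tip_extent ahead of it and the grasp point (between the pads) lies 6 mm ahead of it (manip.tip_extent is the distance from the TCP to the fingertips, in m); z points along the fingers, y is the line along which they close (so a half turn about z gives the same grasp; the last joint's range is limited). The gripper opens to 85 mm and grips with 20 to 120 N. Pads are 22 mm wide; open, the fingers measure 114 mm over their backs; the gripper's body (76 mm by 85 mm) begins 54 mm behind the grasp point. The pads swing forward as they close: fully open they stand 13 mm farther back than shut.
Start: joints at [-0.023, 0.332, -0.065, 1.46, 0.022, 1.35, -0.088], TCP at [0.625, 0, 0.256] pointing down, gripper open.
Joint ranges: [-2.6, 2.6], [-0.5, 2.12], [-1.47, 1.34], [0.16, 2.42], [-1.27, 4.41], [0.06, 2.06], [-2.6, 2.6]. Speed limits (rad/s): [2.22, 2.22, 2.79, 2.79, 3.14, 3.14, 3.14].

### API

Orientations are given as a unit quaternion [x, y, z, w].
In Python, from workcell import get_obs, optics, workorder, manip gives the robot as it stands.
- The arm moves only by the tool jog_arm, never from a script. Its argument "increments" is a list of rows, each a list of 7 numbers: the shift along the tool's x, y, z in m, then the turn, a rotation vector about the tool's x, y, z in rad, then the opening, from -1 (shut) to 1 (fully open). A call has 1 to 5 rows; each row is the pose to reach, as a shift and turn from the pose commanded when the call began, along the tool's axes at that moment; what a row does not reach only later rows make up. A row lasts 1/12 s, in which the tool goes at most 41.7 mm and 7.16 degrees, less where a joint would pass 70% of its speed; a pose out of reach is approached as far as the arm can. A call with a gripper value outside its range is refused whole. The fingers move at their own pace and stop on an object; "grip_force" is the grip in N (left out, the last holds). Time passes only in rows, so rows that repeat a pose let the fingers close. It gives the time, the measured TCP pose, the force, the opening and the grip force at its end, in the units of the state.
- get_obs(): the state, without advancing time (a new reading comes with each control period).
- optics.camera(name): name is "scene" or "side" or "wrist"; returns a dict with "color" (384x512x3 uint8, red, green, blue), "depth" (384x512 float32, m along the optical axis (not along the pixel's ray), 0 where there is no reading), "K" (3x3 intrinsics, pixels), "k1" (the pictures are not rectified: a ray, as slopes to the right and down, at radius r is drawn at 1 + k1 r^2 times it, then the intrinsics apply), "R" (3x3) and "t" (3): a world point X has camera coordinates R X + t. Camera axes: x right, y down, z forward; pixel columns grow to the right and rows downward; lengths in m; the calibration is good to about 2 mm. A picture is of the moment at which its call begins.
- workorder.hand_in(): hands the job in; it is judged then, once.
The state is a dict: "clock": time; "joint_pos": joint angles; "joint_velocities": joint speeds; "tau": joint torques, N m; "position": TCP position; "ee_rot": TCP orientation; "ft_force": force on the tool from outside, world axes, zero at the start; "torque": the same for the moment, N m; "grip_width": opening from 0.0 (shut) to 1.0 (fully open); "grasp_force": force on a finger pad.
Only numpy, scipy, OpenCV 4.12 (cv2) and the standard library are available. Lean on these libraries where they do the work, as an engineer would, in place of code of your own. Each camera call takes 0.05 s, during which the arm holds its last target. There are 200 camera calls.

### The job

Take the green-headed specimen plate off its hook, holding it only by its two narrow white side edges so that nothing of the robot touches its faces, and lower it upright down into the slot of the imager's carriage, letting go only once it is down. Then push the carriage fully home into the imager with the plate standing in it, and let go of everything. Leave the orange-headed plate hanging and the bottle and the slide box where they are.

Things in the scene. Friction and masses are not known exactly. Their poses are not given: they have to be found in the camera images.
- plate: Plate to load: rigid, 6 mm thick (x), 54 wide (y), 140 tall (z), 80 g; origin mid lower edge. White side edges at y -27 to -22 and 22 to 27 mm, full height. Foot z 0-30 white, z 30-94 glass with pink smear, z 94-140 green head with hanging hole 22 wide (y), z 102 to 132 mm. Hangs by it on either of the two hooks, lower edge 68 mm above the table, faces to the stand's -x and +x.
- plate_face: Fixed part of the plate, same origin and axes: the glass and the green head between the two white side edges (y -22 to 22 mm, z 30 to 140 mm). Must not be touched by the robot, neither on its faces nor on top.
- plate_eye (a point): Middle of the upper edge of the plate's hanging hole, 132 mm above the plate's origin; rests on the hook.
- other: A second plate of the same shape and size with an orange head, hanging on the other hook; leave it.
- stand: Fixed hanging stand: white base plate (120 x 170 x 12 mm, x 10 to 130 mm), steel post and a crossbar 180 mm long along y at x = 75 mm, top 200 mm above the table. Two flat steel hooks, 150 mm apart, run from the crossbar to the stand's -x. Origin on the table, below the midpoint between the two hanging plates.
- hook_a (a point): Seat of the hook on the stand's +y side: on top of its bar, 200 mm above the table, where a plate hangs. The bar is 10 mm wide (y) and 6 mm thick and ends 30 mm to -x of this point in an upturned tip 4 mm thick that rises 10 mm above the seat. A plate comes off when raised by 10 to 24 mm and then moved more than 35 mm towards the stand's -x.
- hook_b (a point): The same point of the hook on the stand's -y side.
- imager: Fixed plate imager: a grey rail 100 mm wide along its y, from y = -160 mm, into a white housing (270 mm wide in x, y 160 to 440 mm, 227 mm high) with an open bay 120 mm wide and 215 mm high under a clear roof. Origin on the table, below the slot when the carriage is all the way out.
- carriage (a joint): Travel of the carriage along the imager's +y, in m: 0 all the way out, 0.22 fully home at its stop inside the bay. It slides with about 2.5 N of friction and stays where it is left.
- slot (a point): Centre of the floor of the slot in the blue block (50 x 90 mm) on the carriage, 32 mm above the table; axes as the imager's. The slot is 10 mm wide (x), 58 mm long (y) and 32 mm deep, its mouth (64 mm above the table) chamfered by 4 mm all round.
- push_pad (a point): Centre of the outer (-y) face of the yellow upright push plate at the carriage's outer end, 63 mm above the table, 134 mm to -y of the slot's centre; the push plate is 60 mm wide (x), 8 mm thick and reaches from 28 to 93 mm above the table. Push it to +y.
- bottle: Loose amber bottle, diameter 60 mm, 125 mm high, origin at the centre of its underside; leave it.
- slide_box: Loose closed slide box, 87 x 102 x 35 mm, blue with a white lid, origin at the centre of its underside; leave it.
There are look-alikes about, which are no part of the job. Leave any purple or turquoise look-alike of the plate alone.

How it is judged:
By the outcome, as a careful person would: the job done as asked, in the order asked, and still so for the second after the job is handed in, with the robot touching nothing.
It also fails if it takes over 72 s, if anything falls off the work surface, if the arm or the gripper's body presses on something with over 40 N, if the wrist force passes 120 N, or if a joint passes its speed limit or range.

## Working session

There is one attempt and no reset: what is moved stays moved. The work goes in short steps, Python scripts to look and compute and a tool call to move; the robot and the scene stay as the last step left them, time stands still between calls to the robot, and variables do not carry over. Pictures are saved under pics/ and viewed, at most 13 in all, crops included, and the job is handed in when it is done.

Besides the shell and the picture viewer there is one more tool, called after ">>>" in YAML: its name, and indented under it one key for each argument. jog_arm: Moves the arm, as the interface text tells. Its arguments: {"type":"object","properties":{"increments":{"type":"array"},"grip_force":{"type":"number"}},"required":["increments"]}

```bash
mkdir -p pics; ls; python3 - <<'E'
from workcell import get_obs, optics, workorder, manip
import cv2,numpy as np,pickle
o=get_obs(); print(o); print(manip.tip_extent)
ims={}
for n in ("scene","side","wrist"):
    c=optics.camera(n); ims[n]=c
    print(n,c["K"].tolist(),c["k1"],c["R"].round(3).tolist(),c["t"].round(3).tolist())
    cv2.imwrite(f"pics/{n}0.png",c["color"][:,:,::-1])
pickle.dump(ims,open("im0.pkl","wb"))
a=cv2.resize(ims["scene"]["color"][:,:,::-1],(800,600))
cv2.imwrite("pics/sceneb.png",a)
cv2.imwrite("pics/sideb.png",cv2.resize(ims["side"]["color"][:,:,::-1],(800,600)))
E
```

```text
pics
{'clock': 0.0, 'joint_pos': array([-0.02257597,  0.33286145, -0.06470794,  1.46093474,  0.02160632,
        1.34992108, -0.08849112]), 'joint_velocities': array([-0.00050796, -0.00083228, -0.00205609,  0.00160613, -0.00057796,
       -0.00022131, -0.00164032]), 'tau': array([ 4.98105128e-04, -6.25449800e+01,  4.97091911e-02, -3.91610491e+01,
        1.63588714e-02,  9.83294769e-03, -6.01235030e-06]), 'position': array([ 6.24655758e-01, -1.65325663e-05,  2.55525586e-01]), 'ee_rot': array([ 7.07101441e-01,  7.07111761e-01, -5.29599354e-04, -4.79462312e-04]), 'ft_force': array([-0.29165691, -0.91150692,  0.60441952]), 'torque': array([-0.03404232, -0.02519127, -0.03795737]), 'grasp_force': 0.0, 'grip_width': 1.000651083280672}
0.025
scene [[374.21240856066606, 0.0, 254.91181968550762], [0.0, 374.21240856066606, 188.15619469747426], [0.0, 0.0, 1.0]] -0.0918685071332499 [[-0.35, 0.937, 0.01], [0.779, 0.297, -0.552], [-0.52, -0.186, -0.834]] [0.269, -0.335, 1.298]
side [[399.4480152932341, 0.0, 255.3088361146331], [0.0, 399.4480152932341, 191.19719284637088], [0.0, 0.0, 1.0]] -0.07354250577886123 [[0.991, -0.136, 0.004], [-0.098, -0.735, -0.671], [0.094, 0.664, -0.742]] [-0.585, 0.106, 1.014]
wrist [[328.61388141717373, 0.0, 252.90786926704166], [0.0, 328.61388141717373, 187.83236078181588], [0.0, 0.0, 1.0]] -0.08034968617211288 [[1.0, 0.0, -0.002], [0.001, -0.962, 0.272], [-0.001, -0.272, -0.962]] [-0.624, -0.036, 0.379]
```

View pics/sceneb.png

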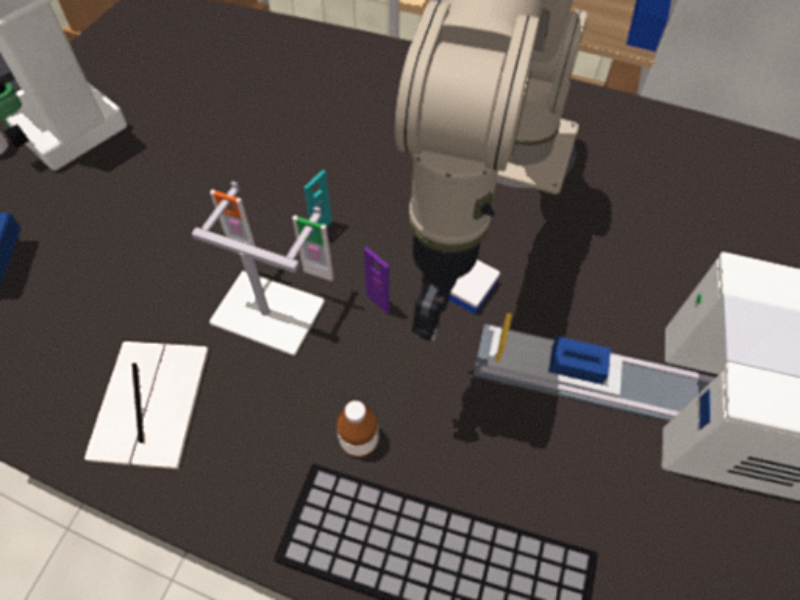

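View pics/sideb.png

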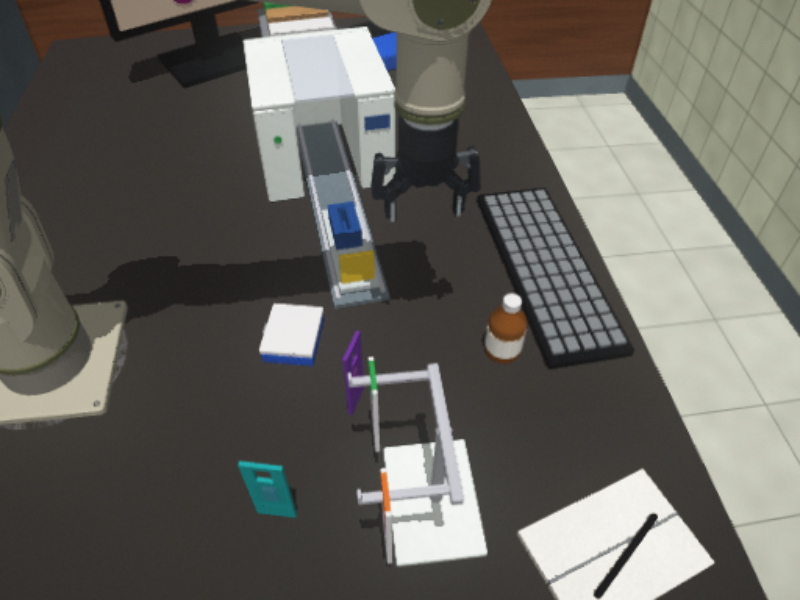

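The scene view shows the green plate at about (312,230) on the hook nearest the robot and the orange one at (228,203). The slot block is at (580,358) and the yellow push plate at (505,338). In the side view green is at (373,373), orange at (386,490), the block at (345,225) and yellow at (356,267). The purple look-alike stands close to the green plate, at (354,372).

```bash
cat > h.py <<'E'
import numpy as np, cv2, pickle
def norm(c,uv):
    return cv2.undistortPoints(np.asarray(uv,float).reshape(-1,1,2),c["K"],np.array([c["k1"],0,0,0.]))[:,0]
def rays(c,uv):
    n=norm(c,uv); d=np.c_[n,np.ones(len(n))]@c["R"]; return -c["R"].T@c["t"], d
def onplane(c,uv,z):
    o,d=rays(c,uv); return o+d*((z-o[2])/d[:,2])[:,None]
def tri(c1,uv1,c2,uv2):
    o1,d1=rays(c1,uv1);o2,d2=rays(c2,uv2);out=[]
    for a,b in zip(d1,d2):
        s=np.linalg.lstsq(np.c_[a,-b],o2-o1,rcond=None)[0]
        p,q=o1+a*s[0],o2+b*s[1]; out.append(np.r_[(p+q)/2,np.linalg.norm(p-q)])
    return np.array(out)
def proj(c,X):
    X=np.atleast_2d(X)
    return cv2.projectPoints(X.astype(float),cv2.Rodrigues(c["R"])[0],c["t"],c["K"],np.array([c["k1"],0,0,0.]))[0][:,0]
def cloud(c,m):
    v,u=np.nonzero(m&(c["depth"]>0)); n=norm(c,np.c_[u,v]); z=c["depth"][v,u]
    return (np.c_[n*z[:,None],z]-c["t"])@c["R"]
HS=dict(green=(50,75),orange=(5,14),blue=(106,125),yellow=(20,30),purple=(128,150),teal=(82,98))
def mask(c,col,smin=120,vmin=40):
    h=cv2.cvtColor(c["color"],cv2.COLOR_RGB2HSV); a,b=HS[col]
    m=(h[...,0]>=a)&(h[...,0]<=b)&(h[...,1]>smin)&(h[...,2]>vmin)
    return m
def blobs(m,amin=20):
    n,l,s,ce=cv2.connectedComponentsWithStats(m.astype(np.uint8)); return [(i,s[i],ce[i],l==i) for i in range(1,n) if s[i][4]>=amin]
E
python3 - <<'E'
from h import *
ims=pickle.load(open("im0.pkl","rb"))
for n in ("scene","side"):
    c=ims[n]
    for col in HS:
        for i,s,ce,m in blobs(mask(c,col)):
            P=cloud(c,m)
            if len(P)<10: continue
            print(n,col,s.tolist(),ce.round(0),"med",np.median(P,0).round(3),"lo",np.percentile(P,4,0).round(3),"hi",np.percentile(P,96,0).round(3))
E
```

```text
scene green [0, 54, 9, 9, 34] [ 4. 58.] med [ 0.339 -1.101  0.109] lo [ 0.321 -1.116  0.105] hi [ 0.358 -1.091  0.112]
scene green [190, 139, 16, 17, 100] [199. 146.] med [ 0.527 -0.238  0.199] lo [ 0.522 -0.259  0.166] hi [ 0.529 -0.223  0.208]
scene orange [39, 0, 36, 26, 455] [53.  8.] med [-0.528 -1.819 -0.312] lo [-0.538 -1.938 -0.432] hi [-0.52  -1.644 -0.246]
scene orange [145, 0, 26, 6, 78] [160.   2.] med [-0.916 -1.276 -0.405] lo [-0.951 -1.289 -0.428] hi [-0.798 -1.231 -0.327]
scene orange [387, 38, 23, 22, 327] [399.  49.] med [-1.005  0.239 -0.419] lo [-1.093  0.191 -0.426] hi [-0.922  0.288 -0.411]
scene orange [137, 121, 17, 19, 130] [146. 130.] med [ 0.524 -0.389  0.193] lo [ 0.418 -0.488  0.028] hi [ 0.526 -0.371  0.209]
scene orange [215, 260, 26, 25, 378] [228. 274.] med [ 0.767 -0.063  0.086] lo [ 0.735 -0.097  0.068] hi [ 0.781 -0.046  0.101]
scene blue [402, 0, 27, 32, 644] [415.  14.] med [-0.862  0.248 -0.115] lo [-0.959  0.201 -0.195] hi [-0.852  0.293 -0.084]
scene blue [0, 136, 13, 44, 338] [  4. 153.] med [ 0.655 -0.836  0.063] lo [ 0.619 -0.86   0.042] hi
[... 1999 characters left out ...]
5, 9, 114] [241.  78.] med [0.599 0.386 0.16 ] lo [0.578 0.383 0.149] hi [0.621 0.39  0.172]
side blue [210, 129, 21, 30, 492] [220. 144.] med [0.517 0.207 0.063] lo [0.493 0.175 0.034] hi [0.54  0.262 0.066]
side blue [167, 203, 40, 31, 199] [188. 227.] med [ 0.412 -0.054  0.015] lo [ 0.364 -0.065  0.004] hi [0.458 0.006 0.022]
side yellow [217, 160, 23, 21, 397] [228. 170.] med [0.529 0.089 0.066] lo [0.502 0.085 0.034] hi [0.557 0.094 0.093]
side purple [219, 212, 14, 53, 374] [226. 237.] med [ 0.503 -0.145  0.095] lo [ 0.491 -0.165  0.005] hi [ 0.517 -0.118  0.141]
side teal [152, 295, 38, 36, 876] [171. 313.] med [ 0.379 -0.308  0.075] lo [ 0.354 -0.316  0.001] hi [ 0.405 -0.275  0.141]
```

View pics/wrist0.png

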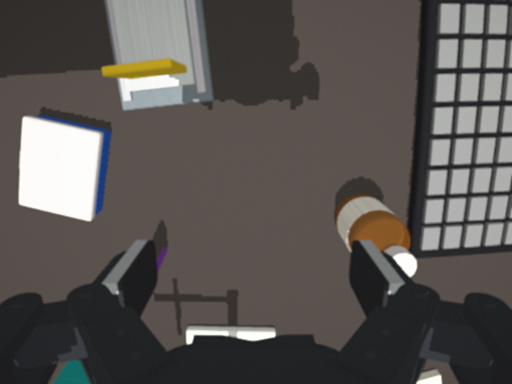

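```bash
cat >> h.py <<'E'
from scipy.spatial.transform import Rotation as Ro
def inc(pos,yaw,flip=False):
    """tool-frame increment from the measured pose to world pos, tool down, tool y along the plate's +y at yaw"""
    from workcell import get_obs
    o=get_obs(); R0=Ro.from_quat(o["ee_rot"]).as_matrix(); s,c=np.sin(yaw),np.cos(yaw)
    R1=np.array([[-c,-s,0],[-s,c,0],[0,0,-1]]).T
    d=R0.T@(np.asarray(pos)-o["position"]); w=Ro.from_matrix(R0.T@R1).as_rotvec()
    print("inc",d.round(4),w.round(4),"t",round(o["clock"],2),"pos",o["position"].round(4),"q",o["joint_pos"].round(2),"f",o["ft_force"].round(1))
E
python3 -c "
from h import *
inc([0.526,-0.238,0.33],-0.02)"
```

```text
inc [-0.238  -0.0988 -0.0741] [-9.0000e-04 -7.0000e-04 -1.5508e+00] t 0.15 pos [ 0.6248 -0.      0.2557] q [-0.02  0.33 -0.06  1.46  0.02  1.35 -0.09] f [-0.2  0.8 -0.5]
```

>>> jog_arm:
  increments:
    - [-0.03,-0.02,-0.02,0,0,-0.12,1]
    - [-0.065,-0.035,-0.04,0,0,-0.24,1]
    - [-0.1,-0.05,-0.055,0,0,-0.36,1]
    - [-0.135,-0.065,-0.07,0,0,-0.48,1]
    - [-0.17,-0.08,-0.075,0,0,-0.6,1]
  grip_force: 30

```text
clock: 0.57
position: [0.5453, -0.1699, 0.3334]
ee_rot: [0.467, 0.884, 0.0, 0.001]
ft_force: [0.9, -0.4, 0.2]
grip_width: 1.003
grasp_force: 0.0
```

```bash
python3 -c "
from h import *
inc([0.526,-0.238,0.33],-0.02)"
```

```text
inc [-0.0453 -0.0544  0.0034] [ 8.000e-04  2.900e-03 -9.511e-01] t 0.57 pos [ 0.5453 -0.1699  0.3334] q [ 0.24  0.18 -0.03  1.49  0.    1.47  0.82] f [ 0.9 -0.4  0.2]
```

>>> jog_arm:
  increments:
    - [-0.01,-0.012,0,0,0,-0.12,1]
    - [-0.02,-0.024,0,0,0,-0.24,1]
    - [-0.03,-0.036,0,0,0,-0.36,1]
    - [-0.04,-0.048,0,0,0,-0.48,1]
    - [-0.045,-0.054,0.003,0,0,-0.6,1]

```text
clock: 0.98
position: [0.5255, -0.238, 0.3283]
ee_rot: [0.186, 0.983, -0.0, 0.0]
ft_force: [0.4, -0.6, -0.9]
grip_width: 0.998
grasp_force: 0.0
```

>>> jog_arm:
  increments:
    - [0,0,0,0,0,-0.12,1]
    - [0,0,0,0,0,-0.24,1]
    - [0,0,0,0,0,-0.35,1]
    - [0,0,0,0,0,-0.35,1]

```text
clock: 1.32
position: [0.5261, -0.2358, 0.3277]
ee_rot: [0.011, 1.0, 0.0, -0.0]
ft_force: [-0.2, -0.4, 0.6]
grip_width: 0.999
grasp_force: 0.0
```

```bash
python3 - <<'E'
from h import *
from workcell import optics
c=optics.camera("wrist"); pickle.dump(c,open("w1.pkl","wb")); cv2.imwrite("pics/w1.png",c["color"][:,:,::-1])
inc([0.526,-0.238,0.33],-0.02)
for col in ("green","orange"):
    for i,s,ce,m in blobs(mask(c,col),60):
        print(col,s.tolist(),ce.round(1),cv2.minAreaRect(np.argwhere(m)[:,::-1].astype(np.float32)),np.median(cloud(c,m),0).round(3))
E
```

```text
inc [ 0.0001 -0.0022 -0.0022] [ 0.0002 -0.0003 -0.0088] t 1.37 pos [ 0.5262 -0.2358  0.3278] q [ 0.39  0.2  -0.06  1.48  0.01  1.47  1.88] f [ 0.1 -0.2  0.5]
green [219, 172, 56, 20, 793] [247.7 182.3] ((246.5, 181.49998474121094), (54.99999237060547, 18.999996185302734), 0.0) [ 0.521 -0.238  0.206]
orange [28, 172, 74, 22, 848] [ 61.2 184. ] ((64.5, 182.5), (21.0, 73.0), 90.0) [ 0.519 -0.391  0.206]
orange [354, 304, 13, 25, 115] [359.  316.2] ((360.0, 316.0), (24.0, 12.0), 90.0) [ 0.739 -0.1    0.078]
```

View pics/w1.png

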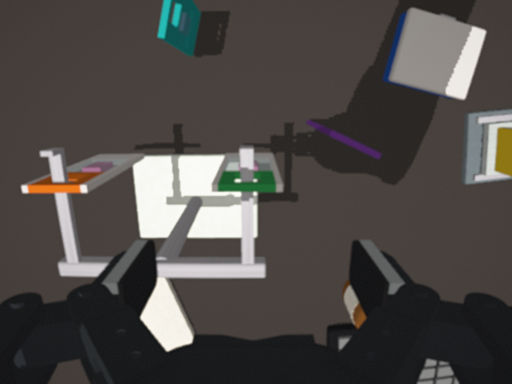

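The wrist view shows the green plate's top edge at about columns 214–281, row 185. The orange top edge is at columns 22–90, row 186, the slide box is at upper right and the rail at far right.

```bash
cat >> h.py <<'E'
def toprect(c,box,zlo,zhi,zp):
    """pixels in box whose depth puts them in a height band -> rectangle on plane zp"""
    m=np.zeros(c["depth"].shape,bool); x0,y0,x1,y1=box; m[y0:y1,x0:x1]=True
    v,u=np.nonzero(m&(c["depth"]>0)); P=cloud(c,m); k=(P[:,2]>zlo)&(P[:,2]<zhi)
    Q=onplane(c,np.c_[u,v][k],zp)[:,:2]; r=cv2.minAreaRect((Q*1000).astype(np.float32))
    return r,np.median(P[k],0),k.sum(),Q
E
python3 - <<'E'
from h import *
c=pickle.load(open("w1.pkl","rb"))
for b in ((205,160,290,200),(15,160,100,200)):
    r,m,n,Q=toprect(c,b,.203,.214,.208); print(r,m.round(4),n)
im=c["color"].astype(int)
for col in (218,235,262,278,30,60,84): print(col,[tuple(im[r,col]) for r in range(174,195,1)] if col in(235,218) else [int(im[r,col].sum()) for r in range(174,195)])
print("row186",[int(im[186,u].sum()) for u in range(208,222)],[int(im[186,u].sum()) for u in range(272,288)])
print([ (round(float(c["depth"][r,240]),4)) for r in range(172,195)])
E
```

```text
((522.34228515625, -240.82208251953125), (53.952327728271484, 7.003141403198242), 88.7520523071289) [ 0.5226 -0.2405  0.2074] 678
((519.8837890625, -388.70367431640625), (56.73503112792969, 7.244668483734131), 88.83121490478516) [ 0.5202 -0.3882  0.2074] 629
218 [(np.int64(126), np.int64(122), np.int64(119)), (np.int64(127), np.int64(122), np.int64(120)), (np.int64(127), np.int64(122), np.int64(120)), (np.int64(127), np.int64(123), np.int64(120)), (np.int64(124), np.int64(122), np.int64(117)), (np.int64(121), np.int64(120), np.int64(115)), (np.int64(115), np.int64(118), np.int64(110)), (np.int64(102), np.int64(111), np.int64(99)), (np.int64(87), np.int64(106), np.int64(87)), (np.int64(71), np.int64(101), np.int64(74)), (np.int64(68), np.int64(106), np.int64(73)), (np.int64(70), np.int64(111), np.int64(76)), (np.int64(73), np.int64(114), np.int64(78)), (np.int64(73), np.int64(114), np.int64(78)), (np.int64(72), np.int64(114), np.int64(77)), (np.int64(70), np.int64(112), np.int64(76)), (np.int64(83), np.int64(117), np.int64(87)), (np.int64(150), np.int64(167), np.int64(145)), (np.int64
[... 1281 characters left out ...]
8, 449, 442, 390, 281, 166, 118]
30 [196, 195, 196, 199, 196, 195, 213, 267, 317, 319, 309, 338, 370, 379, 379, 379, 377, 379, 349, 273, 206]
60 [643, 642, 640, 638, 642, 644, 623, 533, 374, 252, 244, 330, 382, 393, 393, 386, 387, 419, 511, 607, 643]
84 [215, 217, 215, 200, 195, 189, 196, 217, 263, 350, 492, 660, 717, 722, 719, 721, 725, 710, 598, 385, 231]
row186 [744, 746, 735, 665, 503, 440, 443, 445, 427, 363, 265, 198, 186, 190] [190, 186, 196, 263, 370, 430, 448, 447, 448, 434, 381, 284, 182, 129, 122, 117]
[0.253, 0.2519, 0.2523, 0.2532, 0.253, 0.251, 0.2547, 0.2526, 0.2527, 0.2523, 0.2503, 0.2478, 0.2456, 0.2466, 0.2465, 0.2458, 0.2462, 0.2473, 0.2469, 0.2485, 0.2567, 0.2561, 0.2566]
```

```bash
python3 -c "
from h import *
inc([0.5225,-0.240,0.245],-0.018)"
```

```text
inc [ 0.0035 -0.0044  0.0828] [ 0.0002 -0.0003 -0.0108] t 1.37 pos [ 0.5262 -0.2358  0.3278] q [ 0.39  0.2  -0.06  1.48  0.01  1.47  1.88] f [ 0.1 -0.2  0.5]
```

>>> jog_arm:
  increments:
    - [0.001,-0.002,0.02,0,0,-0.011,1]
    - [0.002,-0.004,0.04,0,0,-0.011,1]
    - [0.0035,-0.0045,0.06,0,0,-0.011,1]
    - [0.0035,-0.0045,0.083,0,0,-0.011,1]
    - [0.0035,-0.0045,0.083,0,0,-0.011,1]

```text
clock: 1.78
position: [0.5207, -0.2394, 0.2406]
ee_rot: [0.01, 1.0, 0.001, -0.003]
ft_force: [-0.4, 0.4, -1.3]
grip_width: 0.999
grasp_force: 0.0
```

```bash
python3 - <<'E'
from h import *
from workcell import optics
c=optics.camera("wrist"); pickle.dump(c,open("w2.pkl","wb")); cv2.imwrite("pics/w2.png",c["color"][:,:,::-1])
b=proj(c,[[.51,-.275,.208],[.53,-.205,.208]]).round().astype(int); print(b.tolist())
x0,x1=sorted(b[:,0]);y0,y1=sorted(b[:,1])
r,m,n,Q=toprect(c,(x0-8,y0-8,x1+8,y1+8),.203,.214,.208); print(r,m.round(4),n)
inc([0.5225,-0.240,0.177],-0.018)
E
```

```text
[[180, 222], [321, 256]]
((522.11181640625, -240.45399475097656), (53.376853942871094, 8.20418643951416), 88.98834991455078) [ 0.5223 -0.241   0.2074] 1562
inc [-0.0012 -0.0004  0.0661] [ 0.0015 -0.004  -0.0012] t 1.83 pos [ 0.5216 -0.2397  0.2431] q [ 0.4   0.23 -0.06  1.61  0.01  1.3   1.89] f [-0.  -0.5  1. ]
```

View pics/w2.png

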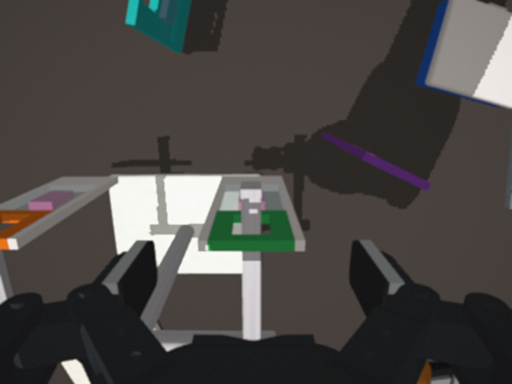

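The wrist view shows the green plate's top edge at columns 200–303, row 249, lying between the fingers with clear room on both sides.

```bash
python3 -c "
from h import *
a=pickle.load(open('w1.pkl','rb'));b=pickle.load(open('w2.pkl','rb'))
print(tri(a,[[211.5,191],[282.8,191]],b,[[199.5,249],[303.5,249]]).round(4))"
```

```text
[[ 5.264e-01 -2.672e-01  2.043e-01  4.000e-04]
 [ 5.279e-01 -2.131e-01  2.035e-01  5.000e-04]]
```

>>> jog_arm:
  increments:
    - [-0.0005,-0.0005,0.016,0,-0.004,0,1]
    - [-0.001,-0.0005,0.033,0,-0.004,0,1]
    - [-0.001,-0.001,0.05,0,-0.004,0,1]
    - [-0.001,-0.001,0.066,0,-0.004,0,1]
    - [-0.001,-0.001,0.066,0,-0.004,0,1]

```text
clock: 2.25
position: [0.523, -0.2408, 0.1777]
ee_rot: [0.009, 1.0, 0.0, 0.001]
ft_force: [0.1, 0.2, 0.5]
grip_width: 0.998
grasp_force: 0.0
```

```bash
python3 - <<'E'
from h import *
inc([0.5225,-0.2405,0.177],-0.018)
E
```

```text
inc [0.0005 0.0003 0.0007] [0.001  0.0014 0.0001] t 2.25 pos [ 0.523  -0.2408  0.1777] q [ 0.4   0.28 -0.06  1.7   0.02  1.16  1.89] f [0.1 0.2 0.5]
```

>>> jog_arm:
  increments:
    - [0,0,0,0,0,0,0.5]
    - [0,0,0,0,0,0,0.3]
    - [0,0,0,0,0,0,0.1]
    - [0,0,0,0,0,0,-0.2]
    - [0,0,0,0,0,0,-0.2]
  grip_force: 30

```text
clock: 2.67
position: [0.5246, -0.2415, 0.1811]
ee_rot: [0.008, 1.0, -0.001, 0.003]
ft_force: [-0.5, 0.9, 7.2]
grip_width: 0.627
grasp_force: 30.7
```

>>> jog_arm:
  increments:
    - [0,0,0,0,0,0,-0.2]
    - [0,0,0,0,0,0,-0.2]
    - [0,0,0,0,0,0,-0.2]

```text
clock: 2.92
position: [0.5246, -0.2415, 0.1811]
ee_rot: [0.008, 1.0, -0.001, 0.004]
ft_force: [-0.8, -0.1, 8.3]
grip_width: 0.625
grasp_force: 30.7
```

```bash
python3 - <<'E'
from h import *
from workcell import optics
c=optics.camera("wrist"); cv2.imwrite("pics/w3.png",c["color"][:,:,::-1])
inc([0.5225,-0.2405,0.193],-0.018)
E
```

```text
inc [ 0.002   0.0009 -0.0119] [-0.001   0.007   0.0018] t 2.97 pos [ 0.5246 -0.2415  0.1811] q [ 0.4   0.28 -0.06  1.69  0.02  1.17  1.89] f [-0.5 -0.1  6.7]
```

View pics/w3.png

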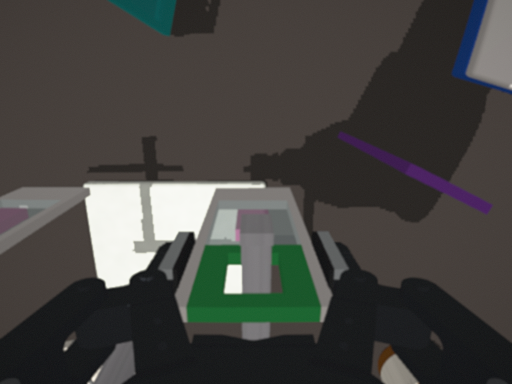

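The plate is held by its two side edges. The fingers are at columns 165–195 and 320–345, the plate head is at (255,285) and the faces are clear.

>>> jog_arm:
  increments:
    - [0,0,-0.006,0,0,0,-0.2]
    - [0,0,-0.012,0,0,0,-0.2]
    - [0,0,-0.018,0,0,0,-0.2]
    - [0,0,-0.021,0,0,0,-0.2]
    - [0,0,-0.021,0,0,0,-0.2]

```text
clock: 3.38
position: [0.524, -0.2413, 0.2012]
ee_rot: [0.008, 1.0, -0.0, 0.003]
ft_force: [1.1, -1.7, -0.8]
grip_width: 0.628
grasp_force: 31.7
```

```bash
python3 - <<'E'
from h import *
from workcell import optics
c=optics.camera("wrist"); cv2.imwrite("pics/w4.png",c["color"][:,:,::-1]); pickle.dump(c,open("w4.pkl","wb"))
inc([0.5225,-0.2405,0.193],-0.018)
r,m,n,Q=toprect(c,(150,200,360,330),.219,.231,.225); print(r,m,n)
s=optics.camera("side"); cv2.imwrite("pics/s4.png",cv2.resize(s["color"][190:310,190:350,::-1],(800,600)))
E
```

```text
inc [0.0013 0.0007 0.0076] [-0.0003  0.0049  0.002 ] t 3.43 pos [ 0.5238 -0.2412  0.2006] q [ 0.4   0.26 -0.06  1.67  0.02  1.21  1.9 ] f [-0.4 -0.3 -0.4]
((517.7681274414062, -240.79666137695312), (68.89278411865234, 20.059423446655273), 89.09901428222656) [ 0.52013572 -0.24099495  0.22674573] 5217
```

View pics/s4.png

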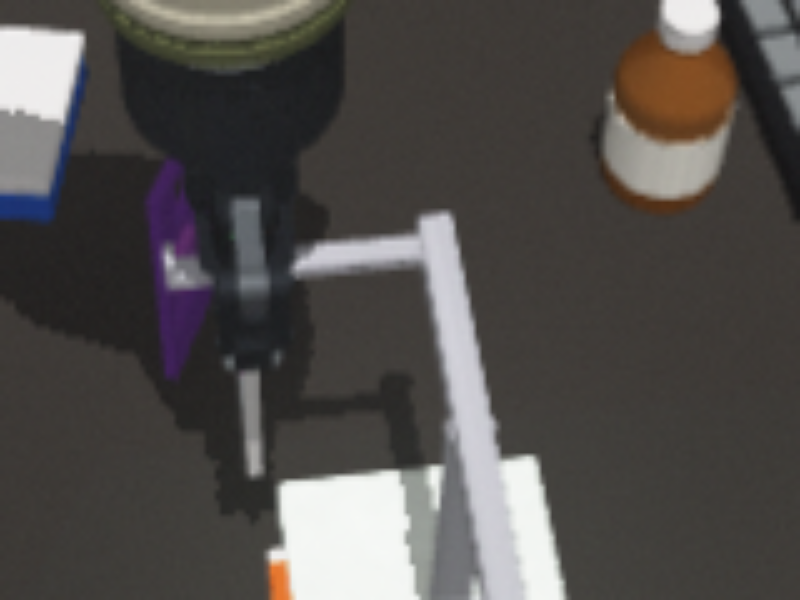

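The side crop shows the plate's lower edge at (255,470), hanging upright from the fingers. The hook's tip is at (180,270), still through the hole.

>>> jog_arm:
  increments:
    - [0.008,0,0.002,0,0,0,-0.2]
    - [0.02,0,0.002,0,0,0,-0.2]
    - [0.036,0,0.002,0,0,0,-0.2]
    - [0.052,0,0.002,0,0,0,-0.2]
    - [0.066,0,0.002,0,0,0,-0.2]

```text
clock: 3.9
position: [0.4558, -0.24, 0.1971]
ee_rot: [0.008, 1.0, 0.0, 0.001]
ft_force: [-0.2, 0.3, -1.0]
grip_width: 0.627
grasp_force: 31.7
```

```bash
python3 - <<'E'
from h import *
from workcell import optics
c=optics.camera("side"); pickle.dump(c,open("s5.pkl","wb")); cv2.imwrite("pics/s5.png",c["color"][:,:,::-1])
d=optics.camera("scene"); pickle.dump(d,open("sc5.pkl","wb")); cv2.imwrite("pics/sc5.png",d["color"][:,:,::-1])
inc([0.45,-0.2405,0.30],-0.018)
# imager: slot + yellow from both views
for n,c in (("side",c),("scene",d)):
    for col in ("blue","yellow"):
        for i,s,ce,m in blobs(mask(c,col),80):
            P=cloud(c,m); md=np.median(P,0)
            if abs(md[0]-.52)<.06 and 0.05<md[1]<.3:
                zt=.064 if col=="blue" else .093
                k=P[:,2]>zt-.004; Q=P[k][:,:2]
                print(n,col,s.tolist(),k.sum(),P[k].mean(0).round(4),cv2.minAreaRect((Q*1000).astype(np.float32)))
E
```

```text
inc [ 0.0049 -0.     -0.1027] [0.0001 0.0027 0.0002] t 4.0 pos [ 0.4552 -0.2406  0.1974] q [ 0.44  0.13 -0.05  1.83  0.01  1.18  1.95] f [ 1.3 -0.2 -1.3]
side blue [215, 129, 16, 30, 365] 210 [0.524  0.2123 0.0685] ((522.1400756835938, 27.8865966796875), (486.42626953125, 41.69866943359375), 89.91442108154297)
side yellow [217, 160, 22, 21, 378] 67 [0.5285 0.0908 0.0919] ((529.0586547851562, 91.1192626953125), (58.451663970947266, 13.278116226196289), 6.054480075836182)
scene blue [352, 216, 39, 29, 821] 533 [0.5171 0.2214 0.0636] ((516.7307739257812, 221.4001922607422), (52.25398254394531, 88.42868041992188), 5.486575126647949)
scene yellow [318, 200, 10, 31, 117] 69 [0.5313 0.0924 0.0914] ((530.4154663085938, 92.2980728149414), (58.059349060058594, 7.917280673980713), 4.776345729827881)
```

>>> jog_arm:
  increments:
    - [0.003,0,-0.012,0,0,0,-0.2]
    - [0.005,0,-0.032,0,0,0,-0.2]
    - [0.005,0,-0.056,0,0,0,-0.2]
    - [0.005,0.006,-0.078,0,0,0,-0.2]
    - [-0.002,0.025,-0.088,0,0,0,-0.2]

```text
clock: 4.42
position: [0.4596, -0.2177, 0.2896]
ee_rot: [0.01, 1.0, -0.001, 0.004]
ft_force: [0.2, -0.5, -2.3]
grip_width: 0.629
grasp_force: 31.9
```

>>> jog_arm:
  increments:
    - [-0.012,0.026,0,0,0,-0.01,-0.2]
    - [-0.025,0.058,0,0,0,-0.03,-0.2]
    - [-0.038,0.092,0,0,0,-0.05,-0.2]
    - [-0.05,0.126,0,0,0,-0.08,-0.2]
    - [-0.06,0.16,0,0,0,-0.11,-0.2]

```text
clock: 4.83
position: [0.523, -0.0541, 0.2869]
ee_rot: [-0.048, 0.999, -0.0, 0.002]
ft_force: [0.5, -0.3, -0.9]
grip_width: 0.624
grasp_force: 31.9
```

```bash
python3 - <<'E'
from h import *
inc([0.607,0.215,0.27],0.093)
E
```

```text
inc [-0.1093  0.2598  0.0174] [-0.0003  0.005   0.0028] t 4.83 pos [ 0.523  -0.0541  0.2869] q [ 0.23  0.11 -0.23  1.67  0.02  1.36  1.66] f [ 0.5 -0.3 -0.9]
```

>>> jog_arm:
  increments:
    - [-0.012,0.03,0,0,0,0,-0.2]
    - [-0.026,0.064,0,0,0,0,-0.2]
    - [-0.041,0.098,0,0,0,0,-0.2]
    - [-0.055,0.13,0,0,0,0,-0.2]
    - [-0.069,0.165,0,0,0,0,-0.2]

```text
clock: 5.25
position: [0.576, 0.1162, 0.2871]
ee_rot: [-0.047, 0.999, -0.0, 0.002]
ft_force: [0.0, -1.2, -1.6]
grip_width: 0.622
grasp_force: 31.8
```

>>> jog_arm:
  increments:
    - [-0.012,0.03,0.004,0,0.005,0.002,-0.2]
    - [-0.026,0.06,0.008,0,0.005,0.002,-0.2]
    - [-0.036,0.084,0.014,0,0.005,0.002,-0.2]
    - [-0.04,0.094,0.017,0,0.005,0.002,-0.2]
    - [-0.04,0.094,0.017,0,0.005,0.002,-0.2]

```text
clock: 5.67
position: [0.6058, 0.2155, 0.2684]
ee_rot: [-0.048, 0.999, 0.0, -0.001]
ft_force: [-0.4, 0.1, -1.0]
grip_width: 0.628
grasp_force: 31.9
```

```bash
python3 - <<'E'
from h import *
from workcell import optics
c=optics.camera("wrist"); pickle.dump(c,open("w6.pkl","wb")); cv2.imwrite("pics/w6.png",c["color"][:,:,::-1])
inc([0.607,0.215,0.27],0.093)
E
```

```text
inc [-0.001   0.0018 -0.001 ] [-0.0002 -0.0022  0.0012] t 5.72 pos [0.6062 0.2131 0.269 ] q [-0.13  0.39 -0.38  1.37  0.14  1.4   1.16] f [ 0.2 -1.8 -0.7]
```

View pics/w6.png

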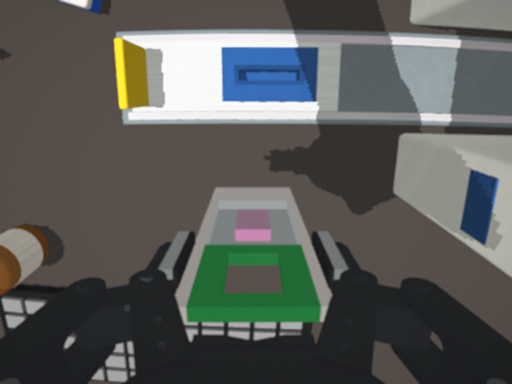

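The wrist view shows the block at columns 222–318, rows 47–102, and its slot at columns 234–307, rows 65–84, with the rail level in the image. The held plate's far lower edge is at row 188, columns 215–293, and its near top edge at row 318.

```bash
python3 - <<'E'
from h import *
from workcell import get_obs
c=pickle.load(open("w6.pkl","rb")); im=c["color"]
g=cv2.cvtColor(im,cv2.COLOR_RGB2GRAY).astype(int)
for i,s,ce,m in blobs(mask(c,"blue"),800):
    if s[1]>110: continue
    M=m.astype(np.uint8); cn=max(cv2.findContours(M,cv2.RETR_EXTERNAL,cv2.CHAIN_APPROX_NONE)[0],key=cv2.contourArea)
    Q=onplane(c,cn[:,0],.064); r=cv2.minAreaRect((Q[:,:2]*1000).astype(np.float32)); print("block",s.tolist(),r,np.median(cloud(c,m),0).round(4))
y=mask(c,"yellow"); print("yel",[ (s.tolist(),np.median(cloud(c,m),0).round(3)) for i,s,ce,m in blobs(y,100)])
print("col270",g[44:106,270].tolist()); print("row75",g[75,222:246].tolist(),g[75,296:322].tolist())
print("row190 plate L/R",g[192,205:225].tolist(),g[192,285:305].tolist()); print("col 255 rows 180-200",g[180:212,225].tolist())
print("top row312",g[312,178:198].tolist(),g[312,312:332].tolist()); print("col 300",g[296:326,300].tolist())
E
```

```text
block [222, 48, 95, 53, 4956] ((515.1127319335938, 222.20870971679688), (47.2276611328125, 87.6693344116211), 5.755877494812012) [0.5132 0.2223 0.0634]
yel [([113, 38, 35, 72, 1979], array([0.527, 0.096, 0.078]))]
col270 [250, 251, 236, 169, 112, 101, 102, 103, 104, 103, 102, 102, 103, 103, 103, 104, 103, 102, 103, 102, 97, 86, 81, 81, 79, 69, 54, 59, 84, 100, 103, 103, 104, 104, 103, 101, 95, 89, 86, 87, 94, 101, 103, 104, 103, 103, 102, 102, 103, 101, 100, 101, 100, 101, 99, 99, 113, 174, 237, 251, 250, 248]
row75 [166, 107, 101, 104, 106, 104, 104, 104, 105, 106, 105, 102, 95, 86, 83, 82, 72, 61, 58, 61, 61, 61, 61, 70] [76, 60, 58, 66, 81, 82, 82, 79, 73, 69, 64, 62, 59, 61, 61, 60, 61, 60, 59, 61, 85, 125, 155, 163, 162, 162]
row190 plate L/R [83, 82, 82, 81, 83, 81, 82, 89, 114, 136, 149, 152, 152, 150, 149, 149, 148, 148, 148, 149] [148, 147, 148, 149, 148, 142, 122, 97, 84, 81, 82, 83, 81, 82, 83, 83, 83, 82, 82, 82]
col 255 rows 180-200 [83, 82, 83, 83, 82, 83, 93, 119, 141, 148, 148, 148, 148, 148, 148, 148, 149, 148, 148, 149, 155, 159, 162, 163, 161, 161, 161, 162, 157, 141, 129, 125]
top row312 [37, 74, 125, 160, 171, 174, 174, 166, 141, 107, 89, 89, 89, 89, 89, 90, 90, 90, 91, 90] [90, 89, 89, 89, 89, 89, 90, 101, 129, 157, 171, 173, 172, 152, 107, 59, 34, 32, 33, 33]
col 300 [79, 76, 78, 78, 77, 77, 77, 77, 77, 77, 81, 88, 89, 91, 90, 90, 90, 90, 90, 90, 89, 90, 90, 88, 91, 117, 151, 168, 170, 168]
```

```bash
python3 - <<'E'
from h import *
from workcell import get_obs
c=pickle.load(open("w6.pkl","rb")); o=get_obs(); R0=Ro.from_quat(o["ee_rot"]).as_matrix(); p=o["position"]
T=lambda X:(X-p)@R0
S=onplane(c,[[269.9,74.4],[270.2,74.0],[234.5,74.5],[305,74.5]],.064); print("slot",S.round(4)); 
zb=p[2]-.112
B=onplane(c,[[213.3,187],[291,187],[252.2,187]],zb); print("bottom tool",T(B).round(4))
t=onplane(c,[[180,321],[325.5,321],[252.6,321],[252.6,306.5]],zb+.14); print("top tool",T(t).round(4))
# depth of plate: foot and top band, in tool axes
m=np.zeros((384,512),bool); m[189:200,220:288]=1; print("foot cloud",np.median(T(cloud(c,m)),0).round(4))
m[:]=0; m[309:317,200:305]=1; print("top cloud",np.median(T(cloud(c,m)),0).round(4))
m[:]=0; m[250:262,205:222]=1; print("face hi",np.median(T(cloud(c,m)),0).round(4))
# push plate and block edges: direction
e=onplane(c,[[223,47],[318,47.5],[222.5,101.5],[319,102]],.064); print("edges",e.round(4),"yaw",[np.arctan2(-(e[i+1]-e[i])[0],(e[i+1]-e[i])[1]).round(4) for i in (0,2)])
inc([S[0,0],S[0,1],0.27],0.096)
E
```

```text
slot [[0.5152 0.223  0.064 ]
 [0.5148 0.2232 0.064 ]
 [0.5185 0.19   0.064 ]
 [0.5119 0.2558 0.064 ]]
bottom tool [[ 0.0057 -0.0261  0.112 ]
 [ 0.0058  0.0302  0.112 ]
 [ 0.0058  0.0021  0.112 ]]
top tool [[-0.0001 -0.0212 -0.028 ]
 [-0.      0.0258 -0.028 ]
 [ 0.0001  0.0022 -0.028 ]
 [ 0.0057  0.0022 -0.028 ]]
foot cloud [0.0052 0.0033 0.0966]
top cloud [ 0.0017  0.0021 -0.0258]
face hi [ 0.0043 -0.0146  0.0092]
edges [[0.495  0.1774 0.064 ]
 [0.4866 0.2647 0.064 ]
 [0.5442 0.1807 0.064 ]
 [0.5356 0.2725 0.064 ]] yaw [np.float64(0.0958), np.float64(0.094)]
inc [ 0.0897  0.0184 -0.0008] [-0.0002 -0.0022 -0.0018] t 5.72 pos [0.6062 0.2131 0.269 ] q [-0.13  0.39 -0.38  1.37  0.14  1.4   1.16] f [ 0.2 -1.8 -0.7]
```

>>> jog_arm:
  increments:
    - [0.015,0.004,0,0,-0.002,-0.002,-0.2]
    - [0.04,0.009,0,0,-0.002,-0.002,-0.2]
    - [0.065,0.014,0,0,-0.002,-0.002,-0.2]
    - [0.082,0.018,0,0,-0.002,-0.002,-0.2]
    - [0.087,0.0185,0,0,-0.002,-0.002,-0.2]

```text
clock: 6.13
position: [0.5162, 0.2217, 0.2708]
ee_rot: [-0.047, 0.999, -0.0, 0.001]
ft_force: [-0.1, 0.8, -0.9]
grip_width: 0.627
grasp_force: 31.9
```

>>> jog_arm:
  increments:
    - [0,0,0.018,0,0,0,-0.2]
    - [0,0,0.038,0,0,0,-0.2]
    - [0,0,0.058,0,0,0,-0.2]
    - [0,0,0.064,0,0,0,-0.2]
    - [0,0,0.064,0,0,0,-0.2]

```text
clock: 6.55
position: [0.5182, 0.2207, 0.2044]
ee_rot: [-0.046, 0.999, -0.001, -0.001]
ft_force: [0.5, -0.1, -0.8]
grip_width: 0.63
grasp_force: 31.9
```

>>> jog_arm:
  increments:
    - [0,0,0,0,0,0,-0.2]

```text
clock: 6.63
position: [0.5189, 0.2217, 0.2064]
ee_rot: [-0.046, 0.999, -0.0, 0.001]
ft_force: [-0.2, 0.2, -0.0]
grip_width: 0.625
grasp_force: 31.9
```

```bash
python3 - <<'E'
from h import *
from workcell import optics
inc([0.5175,0.2232,0.205],0.095)
c=optics.camera("wrist"); pickle.dump(c,open("w7.pkl","wb")); cv2.imwrite("pics/w7.png",cv2.resize(c["color"][90:290,130:380,::-1],(750,600)))
inc([0.5175,0.2232,0.205],0.095)
E
```

```text
inc [0.0012 0.0016 0.0014] [-0.0004  0.0017 -0.0022] t 6.63 pos [0.5189 0.2217 0.2064] q [-0.13  0.26 -0.41  1.68  0.11  1.23  1.09] f [-0.2  0.2 -0. ]
inc [0.0014 0.0012 0.0018] [-0.0001  0.0026 -0.0018] t 6.68 pos [0.519  0.2221 0.2068] q [-0.13  0.26 -0.41  1.68  0.11  1.23  1.09] f [-0.3  0.3  0.1]
```

View pics/w7.png

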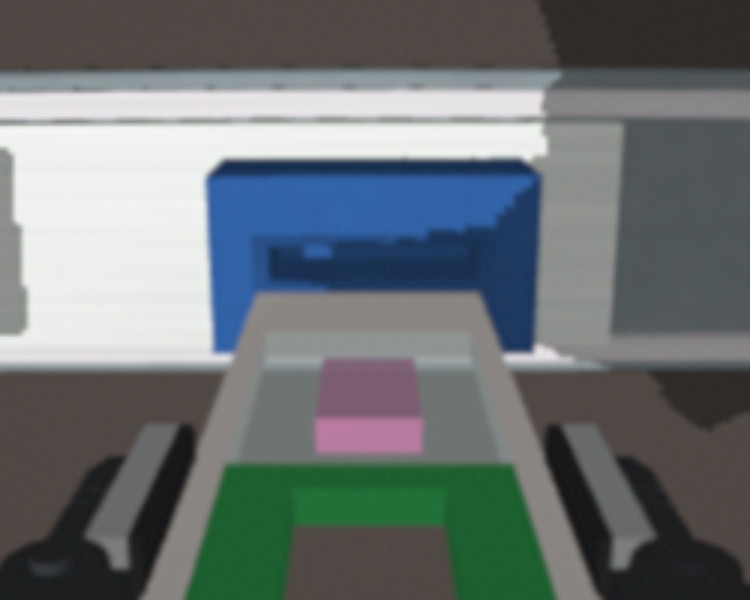

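The crop shows the plate's lower edge at crop row 293, columns 258–482, a little above the slot mouth at columns 252–493, far edge row 237. Next I compute the remaining offset from this one picture.

```bash
python3 - <<'E'
from h import *
from workcell import get_obs
c=pickle.load(open("w7.pkl","rb")); o=get_obs(); R0=Ro.from_quat(o["ee_rot"]).as_matrix(); p=np.array([.5189,.2217,.2064])
T=lambda X:((X-p)@R0).round(4)
f=lambda a:np.array(a)/3.+[130,90]
print("block far edge",T(onplane(c,f([[207,176],[540,176]]),.064)))
print("slot mouth far edge",T(onplane(c,f([[252,237],[493,237]]),.064)))
for zb in (.0924,.0944): print("plate bottom -x",T(onplane(c,f([[257,293],[483,293]]),zb)))
g=cv2.cvtColor(c["color"],cv2.COLOR_RGB2GRAY).astype(int)
print(g[140:190,222].tolist(),g[140:190,284].tolist(),g[190,205:225].tolist(),g[190,283:303].tolist(),g[160,192:206].tolist(),g[160,303:318].tolist(),sep="\n")
E
```

```text
block far edge [[ 0.0288 -0.0429  0.1423]
 [ 0.0288  0.0455  0.1423]]
slot mouth far edge [[ 0.0122 -0.0315  0.1424]
 [ 0.0122  0.0336  0.1424]]
plate bottom -x [[ 0.0045 -0.0272  0.114 ]
 [ 0.0045  0.0279  0.114 ]]
plate bottom -x [[ 0.005  -0.027   0.112 ]
 [ 0.005   0.0277  0.112 ]]
[241, 237, 192, 110, 51, 42, 45, 52, 70, 87, 91, 93, 93, 93, 93, 92, 92, 93, 91, 93, 93, 92, 92, 93, 93, 93, 93, 90, 83, 75, 71, 67, 59, 49, 46, 45, 45, 44, 46, 44, 45, 44, 49, 61, 69, 76, 88, 112, 130, 137]
[241, 238, 194, 112, 51, 41, 44, 53, 71, 86, 92, 92, 92, 93, 90, 91, 91, 91, 90, 90, 91, 91, 93, 90, 88, 86, 77, 64, 52, 47, 49, 49, 53, 54, 52, 50, 46, 46, 47, 45, 46, 45, 46, 50, 50, 52, 69, 101, 125, 135]
[91, 92, 91, 91, 91, 92, 92, 92, 100, 117, 133, 137, 138, 138, 137, 138, 136, 136, 135, 137]
[135, 135, 134, 135, 135, 135, 129, 110, 82, 62, 52, 51, 53, 54, 54, 54, 54, 54, 54, 53]
[239, 239, 239, 239, 240, 238, 207, 139, 94, 89, 92, 94, 91, 93]
[54, 55, 54, 55, 55, 55, 78, 115, 139, 147, 148, 148, 149, 148, 148]
```

>>> jog_arm:
  increments:
    - [0.0015,0.001,0.003,0,0.002,-0.002,-0.2]
    - [0.0015,0.001,0.012,0,0.002,-0.002,-0.2]
    - [0.0015,0.001,0.022,0,0.002,-0.002,-0.2]
    - [0.0015,0.001,0.031,0,0.002,-0.002,-0.2]
    - [0.0015,0.001,0.034,0,0.002,-0.002,-0.2]

```text
clock: 7.1
position: [0.5158, 0.2228, 0.1692]
ee_rot: [-0.048, 0.999, -0.001, -0.002]
ft_force: [-0.1, -0.7, -1.7]
grip_width: 0.627
grasp_force: 31.9
```

>>> jog_arm:
  increments:
    - [0,0,0.003,0,0,0,-0.2]
    - [0,0,0.007,0,0,0,-0.2]

```text
clock: 7.27
position: [0.5167, 0.2233, 0.1642]
ee_rot: [-0.048, 0.999, -0.0, -0.0]
ft_force: [0.7, 0.2, -0.8]
grip_width: 0.628
grasp_force: 31.9
```

```bash
python3 - <<'E'
from h import *
from workcell import optics
inc([0.5175,0.2232,0.145],0.095)
c=optics.camera("wrist"); pickle.dump(c,open("w8.pkl","wb")); cv2.imwrite("pics/w8.png",cv2.resize(c["color"][90:290,130:380,::-1],(750,600)))
g=cv2.cvtColor(c["color"],cv2.COLOR_RGB2GRAY).astype(int)
inc([0.5175,0.2232,0.145],0.095)
E
```

```text
inc [-0.0008 -0.0002  0.0192] [-0.0003 -0.0009  0.0011] t 7.27 pos [0.5167 0.2233 0.1642] q [-0.14  0.3  -0.41  1.73  0.13  1.15  1.08] f [ 0.7  0.2 -0.8]
inc [-0.0011 -0.      0.0185] [-0.0006 -0.0017  0.0011] t 7.32 pos [0.5164 0.2231 0.1635] q [-0.14  0.3  -0.41  1.73  0.13  1.15  1.08] f [-0.4  0.1 -2. ]
```

>>> jog_arm:
  increments:
    - [-0.0005,0,0.004,0,0,0,-0.2]
    - [-0.0005,0,0.008,0,0,0,-0.2]
    - [-0.0005,0,0.012,0,0,0,-0.2]
    - [-0.0005,0,0.016,0,0,0,-0.2]
    - [-0.0005,0,0.0165,0,0,0,-0.2]

```text
clock: 7.73
position: [0.5168, 0.2231, 0.1471]
ee_rot: [-0.048, 0.999, -0.0, -0.001]
ft_force: [-0.7, -0.6, -1.8]
grip_width: 0.626
grasp_force: 31.9
```

>>> jog_arm:
  increments:
    - [0,0,0.001,0,0,0,-0.2]
    - [0,0,0.002,0,0,0,-0.2]
    - [0,0,0.002,0,0,0,-0.2]

```text
clock: 7.98
position: [0.5171, 0.2233, 0.1459]
ee_rot: [-0.048, 0.999, -0.0, -0.0]
ft_force: [-0.8, -0.5, -1.6]
grip_width: 0.626
grasp_force: 31.9
```

```bash
python3 - <<'E'
from h import *
from workcell import optics
inc([0.5175,0.2232,0.145],0.095)
c=optics.camera("wrist"); pickle.dump(c,open("w9.pkl","wb")); cv2.imwrite("pics/w9.png",cv2.resize(c["color"][90:290,130:380,::-1],(750,600)))
E
```

```text
inc [-0.0004 -0.0001  0.0009] [-0.0004 -0.0009  0.001 ] t 7.98 pos [0.5171 0.2233 0.1459] q [-0.14  0.32 -0.41  1.74  0.14  1.11  1.07] f [-0.8 -0.5 -1.6]
```

View pics/w9.png

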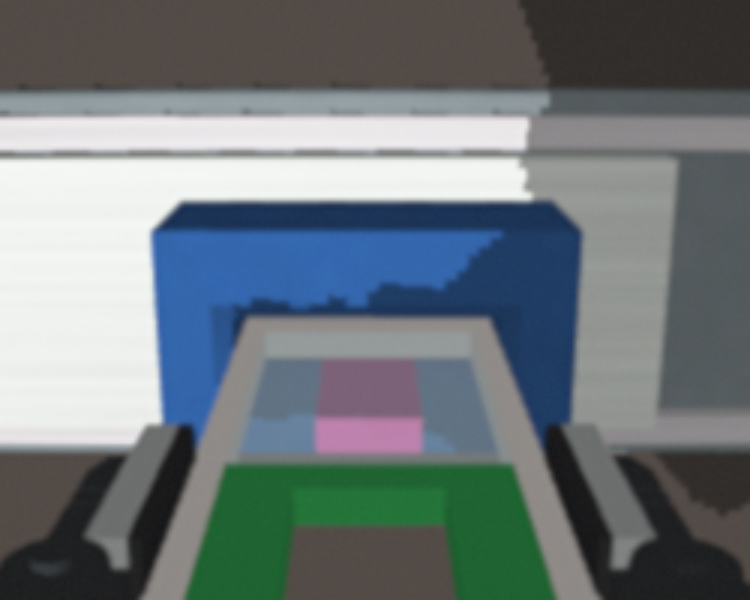

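The crop shows the plate's foot down inside the slot, entering at crop row 318, columns 245–495, and standing centred. No contact force yet.

>>> jog_arm:
  increments:
    - [0,0,0.001,0,0,0,-0.2]
    - [0,0,0.0015,0,0,0,-0.2]
    - [0,0,0.002,0,0,0,-0.2]
    - [0,0,0.002,0,0,0,-0.2]

```text
clock: 8.37
position: [0.5177, 0.2234, 0.1452]
ee_rot: [-0.048, 0.999, -0.0, 0.0]
ft_force: [-1.7, -1.3, 8.5]
grip_width: 0.624
grasp_force: 32.7
```

>>> jog_arm:
  increments:
    - [0,0,0,0,0,0,0.6]
    - [0,0,0,0,0,0,1]
    - [0,0,0,0,0,0,1]
    - [0,0,0,0,0,0,1]
    - [0,0,0,0,0,0,1]

```text
clock: 8.78
position: [0.517, 0.2233, 0.1438]
ee_rot: [-0.048, 0.999, -0.0, -0.001]
ft_force: [-0.5, -0.6, -0.5]
grip_width: 0.999
grasp_force: 0.0
```

>>> jog_arm:
  increments:
    - [0,0,0,0,0,0,1]
    - [0,0,0,0,0,0,1]

```text
clock: 8.95
position: [0.5171, 0.2233, 0.1439]
ee_rot: [-0.048, 0.999, -0.0, -0.001]
ft_force: [-0.5, -0.4, 0.3]
grip_width: 0.998
grasp_force: 0.0
```

```bash
python3 - <<'E'
from h import *
from workcell import optics
inc([0.5175,0.2232,0.145],0.095)
c=optics.camera("wrist"); pickle.dump(c,open("w10.pkl","wb"))
o=np.array([.5177,.2234])
# plate top from green/depth
for zt in (.172,): 
    r,m,n,Q=toprect(c,(150,200,360,330),zt-.005,zt+.006,zt); print(r,m,n)
d=optics.camera("side"); s=optics.camera("scene")
for x in (d,s):
  for i,st,ce,m in blobs(mask(x,"green"),15):
    P=cloud(x,m)
    if len(P) and np.linalg.norm(np.median(P,0)[:2]-o)<.08: print(st.tolist(),np.median(P,0).round(4),np.percentile(P,97,0).round(3))
E
```

```text
inc [-0.0004 -0.0001 -0.0011] [-0.0005 -0.0011  0.001 ] t 8.95 pos [0.5171 0.2233 0.1439] q [-0.14  0.32 -0.41  1.74  0.14  1.11  1.07] f [-0.5 -0.4  0.3]
((514.48193359375, 222.41836547851562), (10.11397933959961, 53.893280029296875), 5.955505847930908) [0.51565752 0.22259682 0.17132332] 3947
[372, 203, 22, 15, 175] [0.5189 0.2251 0.1561] [0.523 0.242 0.174]
```

>>> jog_arm:
  increments:
    - [0,0,-0.01,0,0,0,1]
    - [0,0,-0.03,0,0,0,1]
    - [0,0,-0.06,0,0,0,1]
    - [0,0,-0.095,0,0,0,1]
    - [0,0,-0.13,0,0,0,1]

```text
clock: 9.52
position: [0.5167, 0.2232, 0.276]
ee_rot: [-0.048, 0.999, -0.0, -0.001]
ft_force: [0.7, 0.6, 0.9]
grip_width: 1.0
grasp_force: 0.0
```

>>> jog_arm:
  increments:
    - [0.002,-0.025,0,0,0,0,1]
    - [0.002,-0.06,0,0,0,0,0.5]
    - [0.002,-0.1,0,0,0,0,0]
    - [0.002,-0.14,0,0,0,0,-0.5]
    - [0.002,-0.18,0,0,0,0,-1]

```text
clock: 9.93
position: [0.5323, 0.0423, 0.2751]
ee_rot: [-0.048, 0.999, -0.0, 0.0]
ft_force: [0.9, 0.1, 0.1]
grip_width: 0.457
grasp_force: 0.0
```

```bash
python3 - <<'E'
from h import *
from workcell import optics
inc([0.533,0.034,0.085],0.095)
c=optics.camera("scene"); cv2.imwrite("pics/sc11.png",cv2.resize(c["color"][130:330,240:500,::-1],(780,600)))
E
```

```text
inc [ 0.0002 -0.0083  0.1901] [-0.0005  0.0002  0.0016] t 9.93 pos [0.5323 0.0423 0.2751] q [ 0.1   0.14 -0.29  1.66  0.04  1.35  1.47] f [0.9 0.1 0.1]
```

View pics/sc11.png

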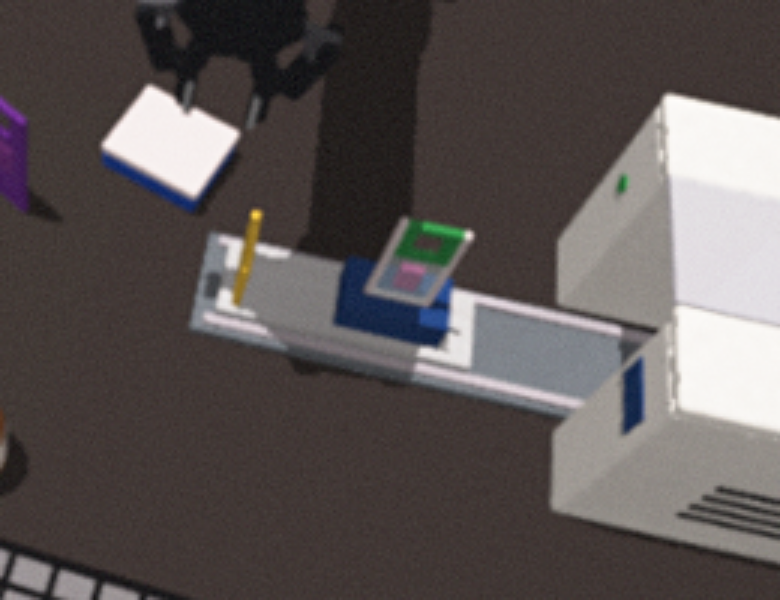

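The crop shows the plate standing upright in the block at about (420,260). The gripper is clear, and the push plate is at (248,255).

>>> jog_arm:
  increments:
    - [0,-0.008,0.02,0,0,0,-1]
    - [0,-0.008,0.05,0,0,0,-1]
    - [0,-0.008,0.08,0,0,0,-1]
    - [0,-0.008,0.11,0,0,0,-1]
    - [0,-0.008,0.14,0,0,0,-1]

```text
clock: 10.4
position: [0.5333, 0.0362, 0.1337]
ee_rot: [-0.048, 0.999, -0.0, 0.0]
ft_force: [0.4, 0.3, -0.5]
grip_width: 0.0
grasp_force: 0.0
```

>>> jog_arm:
  increments:
    - [0,0,0.02,0,0,0,-1]
    - [0,0,0.04,0,0,0,-1]
    - [0,0,0.05,0,0,0,-1]
    - [0,0,0.05,0,0,0,-1]

```text
clock: 10.73
position: [0.5319, 0.036, 0.0825]
ee_rot: [-0.048, 0.999, -0.0, -0.002]
ft_force: [-0.6, -0.2, -0.3]
grip_width: -0.001
grasp_force: 0.0
```

>>> jog_arm:
  increments:
    - [0,0.005,0,0,0,0,-1]
    - [0,0.012,0,0,0,0,-1]
    - [0,0.02,0,0,0,0,-1]
    - [0,0.027,0,0,0,0,-1]
    - [0,0.032,0,0,0,0,-1]

```text
clock: 11.15
position: [0.5302, 0.0695, 0.0849]
ee_rot: [-0.049, 0.999, 0.0, 0.0]
ft_force: [-0.2, -0.2, -0.3]
grip_width: 0.002
grasp_force: 0.0
```

```bash
python3 - <<'E'
from h import *
inc([0.5083,0.2937,0.085],0.095)
E
```

```text
inc [ 0.000e+00  2.253e-01 -2.000e-04] [-0.      0.0004  0.0024] t 11.15 pos [0.5302 0.0695 0.0849] q [ 0.04  0.32 -0.3   1.87  0.11  0.96  1.36] f [-0.2 -0.2 -0.3]
```

>>> jog_arm:
  increments:
    - [0,0.004,0,0,0,0,-1]
    - [0,0.009,0,0,0,0,-1]
    - [0,0.016,0,0,0,0,-1]
    - [0,0.024,0,0,0,0,-1]
    - [0,0.033,0,0,0,0,-1]

```text
clock: 11.57
position: [0.527, 0.1006, 0.0842]
ee_rot: [-0.047, 0.999, -0.001, -0.0]
ft_force: [-0.2, -4.3, 3.0]
grip_width: 0.001
grasp_force: 2.0
```

>>> jog_arm:
  increments:
    - [0,0.01,0,0,0,0,-1]
    - [0,0.02,0,0,0,0,-1]
    - [0,0.03,0,0,0,0,-1]
    - [0,0.04,0,0,0,0,-1]
    - [0,0.05,0,0,0,0,-1]

```text
clock: 11.98
position: [0.5221, 0.1516, 0.0841]
ee_rot: [-0.048, 0.999, -0.0, -0.0]
ft_force: [1.8, -3.9, 2.7]
grip_width: -0.0
grasp_force: 2.0
```

```bash
python3 - <<'E'
from h import *
inc([0.5083,0.2937,0.085],0.095)
E
```

```text
inc [ 1.000e-04  1.428e-01 -1.000e-03] [-0.0003 -0.0005  0.0013] t 11.98 pos [0.5221 0.1516 0.0841] q [-0.08  0.34 -0.34  1.85  0.13  0.97  1.2 ] f [ 1.8 -3.9  2.7]
```

>>> jog_arm:
  increments:
    - [0,0.01,0,0,0,0,-1]
    - [0,0.02,0,0,0,0,-1]
    - [0,0.03,0,0,0,0,-1]
    - [0,0.04,0,0,0,0,-1]
    - [0,0.05,0,0,0,0,-1]

```text
clock: 12.4
position: [0.5172, 0.2011, 0.084]
ee_rot: [-0.048, 0.999, -0.0, -0.0]
ft_force: [2.3, -4.1, 2.2]
grip_width: -0.001
grasp_force: 2.0
```

>>> jog_arm:
  increments:
    - [0,0.01,0,0,0,0,-1]
    - [0,0.02,0,0,0,0,-1]
    - [0,0.03,0,0,0,0,-1]
    - [0,0.04,0,0,0,0,-1]
    - [0,0.05,0,0,0,0,-1]

```text
clock: 12.82
position: [0.5124, 0.2508, 0.0839]
ee_rot: [-0.048, 0.999, -0.0, -0.0]
ft_force: [2.6, -3.1, 2.7]
grip_width: 0.005
grasp_force: 2.0
```

>>> jog_arm:
  increments:
    - [0,0.007,0,0,0,0,-1]
    - [0,0.014,0,0,0,0,-1]
    - [0,0.02,0,0,0,0,-1]
    - [0,0.025,0,0,0,0,-1]
    - [0,0.028,0,0,0,0,-1]

```text
clock: 13.23
position: [0.5094, 0.2786, 0.0838]
ee_rot: [-0.048, 0.999, -0.0, -0.001]
ft_force: [0.9, -2.7, 1.8]
grip_width: 0.001
grasp_force: 1.4
```

```bash
python3 - <<'E'
from h import *
from workcell import optics
inc([0.5083,0.2937,0.085],0.095)
for n in ("side","scene"):
    c=optics.camera(n)
    for i,s,ce,m in blobs(mask(c,"yellow"),15):
        P=cloud(c,m); md=np.median(P,0)
        if abs(md[0]-.51)<.06: print(n,s.tolist(),md.round(4))
    cv2.imwrite(f"pics/{n}12.png",c["color"][:,:,::-1])
E
```

```text
inc [-0.0004  0.0152 -0.0012] [-0.0003 -0.0014  0.0016] t 13.23 pos [0.5094 0.2786 0.0838] q [-0.27  0.42 -0.38  1.75  0.18  1.01  0.96] f [ 0.9 -2.7  1.8]
side [206, 115, 21, 20, 212] [0.499  0.2928 0.0584]
scene [396, 230, 12, 20, 134] [0.5294 0.295  0.0709]
```

>>> jog_arm:
  increments:
    - [0,0.003,0,0,0,0,-1]
    - [0,0.006,0,0,0,0,-1]
    - [0,0.008,0,0,0,0,-1]
    - [0,0.01,0,0,0,0,-1]
    - [0,0.012,0,0,0,0,-1]

```text
clock: 13.75
position: [0.5083, 0.2897, 0.0837]
ee_rot: [-0.048, 0.999, -0.0, -0.001]
ft_force: [-1.4, -2.0, -0.0]
grip_width: -0.0
grasp_force: 1.4
```

>>> jog_arm:
  increments:
    - [0,0.001,0,0,0,0,-1]
    - [0,0.002,0,0,0,0,-1]
    - [0,0.003,0,0,0,0,-1]
    - [0,0.004,0,0,0,0,-1]

```text
clock: 14.08
position: [0.5082, 0.2904, 0.0836]
ee_rot: [-0.047, 0.999, -0.003, -0.002]
ft_force: [-6.4, -18.1, 10.1]
grip_width: -0.003
grasp_force: 9.0
```

>>> jog_arm:
  increments:
    - [0,-0.01,0,0,0,0,-1]
    - [0,-0.03,0,0,0,0,-1]
    - [0,-0.06,0,0,0,0,-1]
    - [0,-0.1,-0.02,0,0,0,-1]
    - [0,-0.135,-0.05,0,0,0,-1]

```text
clock: 14.5
position: [0.5195, 0.1632, 0.1277]
ee_rot: [-0.048, 0.999, -0.0, -0.002]
ft_force: [0.8, 0.2, 0.2]
grip_width: -0.002
grasp_force: 0.0
```

>>> jog_arm:
  increments:
    - [0,-0.02,-0.03,0,0,0,-1]
    - [0,-0.05,-0.06,0,0,0,-1]
    - [0,-0.08,-0.1,0,0,0,-1]
    - [0,-0.1,-0.12,0,0,0,-1]
    - [0,-0.1,-0.12,0,0,0,-1]

```text
clock: 14.92
position: [0.5336, 0.0605, 0.2555]
ee_rot: [-0.045, 0.999, -0.001, 0.005]
ft_force: [0.3, -0.0, 0.4]
grip_width: -0.002
grasp_force: 0.0
```

```bash
python3 - <<'E'
from h import *
from workcell import optics
inc([0.5083,0.2937,0.085],0.095)
for n in ("side","scene"):
    c=optics.camera(n)
    for i,s,ce,m in blobs(mask(c,"yellow"),15):
        P=cloud(c,m); md=np.median(P,0)
        if abs(md[0]-.51)<.06: print(n,s.tolist(),md.round(4))
    for col in ("orange","green","purple","teal"):
        print(n,col,[np.median(P,0).round(3).tolist() for P in (cloud(c,b[3]) for b in blobs(mask(c,col),15)) if len(P) and np.median(P,0)[2]>0 and abs(np.median(P,0)[1])<.6])
    cv2.imwrite(f"pics/{n}13.png",c["color"][:,:,::-1])
a=cv2.imread("pics/side13.png")[20:260,130:350]; b=cv2.imread("pics/scene13.png")[140:380,270:490]
cv2.imwrite("pics/end.png",cv2.resize(np.hstack([a,b]),(792,432)))
E
```

```text
inc [0.0059 0.2348 0.1701] [-0.0018  0.0091 -0.0055] t 14.92 pos [0.5336 0.0605 0.2555] q [ 0.06  0.15 -0.29  1.69  0.05  1.3   1.42] f [ 0.3 -0.   0.4]
side [205, 113, 19, 19, 306] [0.5059 0.304  0.0665]
side orange [[0.745, -0.089, 0.085], [0.742, -0.099, 0.009], [0.522, -0.39, 0.208]]
side green []
side purple [[0.503, -0.145, 0.094]]
side teal [[0.379, -0.309, 0.074]]
scene [401, 219, 12, 32, 233] [0.5109 0.3053 0.0736]
scene orange [[0.524, -0.389, 0.193], [0.767, -0.063, 0.085]]
scene green []
scene purple [[0.509, -0.137, 0.078]]
scene teal [[0.378, -0.304, 0.087]]
```

View pics/end.png

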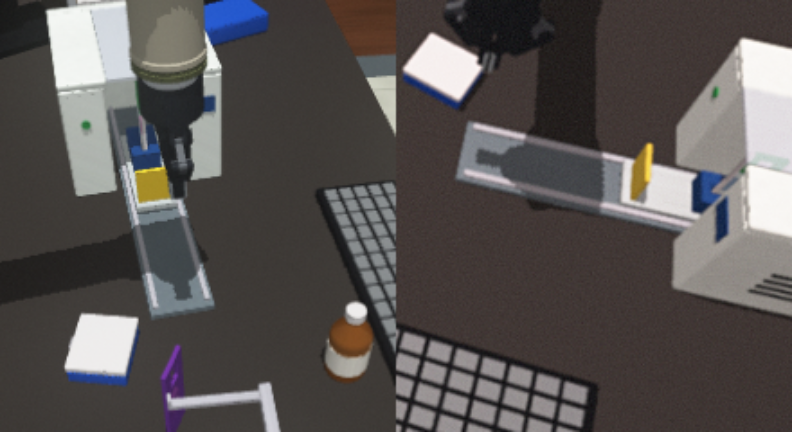

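The yellow pad stands at (152,185) in the side half of the picture and (643,170) in the scene half. The block is inside the bay with the plate standing in it. The pad-to-housing gap measures about 73 mm, against 74 mm expected when fully home, and the push ended on a hard 18 N stop. Bottle, slide box and orange plate have not moved.

>>> jog_arm:
  increments:
    - [0,0,-0.01,0,0,0,-1]
    - [0,0,-0.02,0,0,0,-1]
    - [0,0,-0.02,0,0,0,-1]
    - [0,0,-0.02,0,0,0,-1]

```text
clock: 15.35
position: [0.5306, 0.0665, 0.2696]
ee_rot: [-0.049, 0.999, -0.0, -0.0]
ft_force: [-0.6, -0.1, -0.5]
grip_width: -0.0
grasp_force: 0.0
```

```bash
python3 -c "
from workcell import workorder
print(workorder.hand_in())"
```

```text
the job is handed in; nothing more can be done
None
```

I set the green-headed plate upright in the carriage slot, pushed the carriage home until it hit its stop, backed the robot clear of everything and handed the job in at about 15 s; the hand-in gave no verdict.

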